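# Jack up the lug side of the etching press and hold it

## Task

A foot of the small etching press has to be changed. Take the white glue bottle that blocks the way to the jacking lug and stand it upright in the grey tray; then set the toe jack on the table with its saddle squarely under the pad of the lug and pump its handle until both feet on the lug side hang at least 15 mm clear of the table. Press the handle fully down on the last stroke and finish like that, still holding it down so that the press stays up; leave the other things on the table where they are.

Things in the scene. Friction and masses are not known exactly. Their poses are not given: they have to be found in the camera images.
- press: Small etching press, 6.5 kg, 240 mm high, grey steel, two rollers, white bed board (400 mm long in x); loose on 4 round rubber feet (32 mm wide, centres x +-130, y +-115 mm). Origin: on the table under its middle, z up, +y out of the side with the jacking lug. That side's plate (outer face y = 130 mm, x +-70) is 214 mm high; a foot bar (outer face y = 139 mm, z 22 to 42 mm) runs along its foot.
- lift_pad (a point): Marked lift point: centre of the underside of the 36 mm round steel pad under the jacking lug, 51 mm above the table, 168 mm from the press origin along its +y; axes as the press. The lug is a plate 54 mm wide, z 55 to 63 mm, 58 mm out from the side plate and 20 mm past the pad centre; on top it bears a round bolt head over the pad and a raised chevron. When lifted it swings about the far feet.
- near_foot_a (a point): Centre of the underside of one rubber foot on the lug side (press x = -130, y = +115 mm); its height is its clearance. It rises 0.81 mm per mm of pad rise.
- near_foot_b (a point): The same for the other foot on the lug side (press x = +130, y = +115 mm).
- jack: Ratchet toe jack, 0.98 kg, loose. Origin: underside of the base below the housing, z up, +x along the toe (handle towards -x). Base 8 mm thick, x -100 to +85, y +-40 mm. Housing: two upright side plates, 40 mm over their outsides in y, x -42 to +24, top z 145 mm; grip from above across y at x = -9. Rack bar in front (top z 154 mm, x 10 to 20). Toe x 20 to 74, y +-15, z 20 to 34 mm when down.
- saddle_top (a point): Centre of the top of the dark round saddle on the toe: x = 56, y = 0, z = 39 mm in the jack's frame with the rack down, so 12 mm below the pad when it stands under it. Rises with jack_rack.
- jack_rack (a joint): Rise of rack, toe and saddle in m, 0 (start) to 0.046. A full handle stroke lifts it 13 to 14 mm; as the handle comes up it settles back 4 mm on a tooth: about 0.010, 0.019, 0.029 at rest after strokes 1, 2, 3 and 0.013, 0.023, 0.033 with the handle down. The third stroke held down lifts the feet about 16.5 mm; with the handle up they sink to about 13.5 mm.
- jack_handle (a joint): Handle angle in rad: 0 up (start; a weak spring returns it), 0.56 fully down on its stop. Hinge at x = -24, z = 97 mm of the jack's frame, axis along its y; at 0 the handle slopes up 0.38 rad towards -x, at 0.56 down 0.18 rad. The pawl picks up its tooth at 0.1 to 0.15 rad and drops under the next only with the handle back below 0.1. Push at the grip: 3 to 5 N empty, 8 to 14 N under load.
- jack_lever: The handle: a dark steel bar with a round rubber grip, 22 mm thick, on its last 80 mm (95 to 175 mm from the hinge). Origin on the hinge; its axes are the jack's while the handle is up, and it turns with joint jack_handle.
- grip_point (a point): Top of the grip, 150 mm from the hinge: where to press down. About 163 mm above the table with the handle up, 81 mm fully down.
- jack_toe: The sliding part of the jack: rack bar, toe and the round saddle (30 mm across, 5 mm thick). Origin coincides with the jack's origin while it is down; it rises with joint jack_rack.
- glue_bottle: White plastic glue bottle, 50 mm across up to z = 80 mm, tapering to a 22 mm cap and a nozzle tip at 115 mm, about 0.18 kg. It stands in front of the lug, about 110 mm out from the pad, where the jack has to go. Origin: centre of its underside.
- tray: Grey plastic tray, 130 mm in x by 160 mm in y outside, 28 mm high, walls 4 mm, floor 4 mm above the table, fixed. Origin: centre of its underside.
- brayer: Ink roller with wooden handle lying on the table, about 170 mm long, 32 mm high: leave it alone. Origin between roller and handle.
- ink_tin: Round ink tin, 64 mm across, 45 mm high: leave it alone. Origin: centre of its underside.
- glue_stick: Standing glue stick, 27 mm across, 84 mm high: leave it alone. Origin: centre of its underside.
- spray_bottle: White spray bottle, 62 mm across, 170 mm high: leave it alone. Origin: centre of its underside.
- pen_cup: Cup with pens, 76 mm across, 170 mm high: leave it alone. Origin: centre of its underside.
- tape_roll: Tape roll lying flat, 90 mm across, 24 mm high: leave it alone. Origin: centre of its underside.
Not all that is in view belongs to the job. What is shaped like the glue_bottle but purple or turquoise is not meant. What is shaped like the tray but purple is not meant.

How it is judged:
By the outcome, as a careful person would: the job done as asked, in the order asked, and still so for the second after the job is handed in, while the arm keeps its last pose, push and grip.
It also fails if it takes over 72 s, if anything falls off the work surface, if the arm or the gripper's body presses on something with over 40 N, if the wrist force passes 120 N, or if a joint passes its speed limit or range.

## Robot

A 6-joint arm with a two-finger parallel gripper is mounted at the origin on the work surface. World frame = base frame: x ahead of the robot, y to its left, z up, the work surface at z = 0. Lengths are in mm, angles in rad, forces in N, time in s.
With the tool pointing down it reaches from about 350 to 875 mm from the base axis. Payload 4.2 kg.
Tool frame: the origin (TCP) lies at the very end of the fingers, on their centre line; the grasp point (between the pads) lies 19 mm behind it; z points along the fingers, y is the line along which they close (so a half turn about z gives the same grasp; the last joint's range is limited). The gripper opens to 85 mm and grips with 20 to 120 N. Pads are 22 mm wide; open, the fingers measure 114 mm over their backs; the gripper's body (76 mm by 85 mm) begins 54 mm behind the grasp point. The pads swing forward as they close: fully open they stand 13 mm farther back than shut.
Start: joints at [-0.912, 0.385, 0.008, 0, -1.194, -0.259], TCP at [243.284, -575.684, 231.312] pointing down, gripper open.
Joint ranges: [-3.14, 3.14], [-1.21, 2.06], [-1.07, 1.41], [-3.16, 2.05], [-2.99, -0.16], [-3.1, 3.1]. Speed limits (rad/s): [2.79, 2.79, 3.14, 3.14, 3.14, 3.14].

## Interface

Orientations are given as a unit quaternion [x, y, z, w].
In Python, from bench import arm gives the robot as it stands. The module is installed in compiled form; this text tells all that it offers.
- The arm moves only by the tool drive_tool, never from a script. Its argument "targets" is a list of rows, each a list of 5 numbers: the closure, from -1 (fully open) to 1 (shut), then the shift along the tool's x, y, z in mm, then the turn about the tool's z in degrees. In form: [[grip, tx, ty, tz, roll], ...]. A call has 1 to 12 rows; each row is the pose to reach, as a shift and turn from the pose commanded when the call began, along the tool's axes at that moment; what a row does not reach only later rows make up. A row lasts 1/10 s, in which the tool goes at most 50 mm and 8.59 degrees, less where a joint would pass 70% of its speed; a pose out of reach is approached as far as the arm can. A call with a gripper value outside its range is refused whole. The fingers move at their own pace and stop on an object; the grip force is fixed at half the most. Time passes only in rows, so rows that repeat a pose let the fingers close. It gives the time, the measured TCP pose, the force, the opening and the grip force at its end, in the units of the state.
- arm.read_state(): the state, without advancing time (a new reading comes with each control period).
- arm.get_image(name): name is "side" or "top" or "wrist"; returns the picture (384x512x3 uint8, blue, green, red); there is no depth.
- arm.camera_params(name): a dict with "fov_y" (degrees; the focal length in pixels is half the picture's height over the tangent of half this angle, whatever the lens; pixels are square), "cx", "cy" (the principal point, pixels), "rvec" (rotation vector, rad) and "tvec" (3), from world to camera coordinates, as OpenCV has them; the wrist camera has in their place "tool_from_camera" (4x4, takes a point from camera to tool coordinates, whose origin is the TCP and whose axes are the flange's). Camera axes: x right, y down, z forward; pixel columns grow to the right and rows downward; lengths in mm; the calibration is good to about 2 mm. A picture is of the moment at which its call begins: read the wrist's pose just before it. camera_params takes no time and is no camera call.
- arm.job_done(): hands the job in; it is judged then, once.
The state is a dict: "clock": time; "joints": joint angles; "joint_vel": joint speeds; "joint_efforts": joint torques, N m; "position": TCP position; "ee_rot": TCP orientation; "contact_force": force on the tool from outside, world axes, zero at the start; "wrist_torque": the same for the moment, N m; "gripper_width": finger opening in mm; "grasp_force": force on a finger pad.
Only numpy, scipy, OpenCV 4.12 (cv2) and the standard library are available. Lean on these libraries where they do the work, as an engineer would, in place of code of your own. Each camera call takes 0.05 s, during which the arm holds its last target. There are 200 camera calls.

## Working session

There is one attempt and no reset: what is moved stays moved. The work goes in short steps, Python scripts to look and compute and a tool call to move; the robot and the scene stay as the last step left them, time stands still between calls to the robot, and variables do not carry over. Pictures are saved under pics/ and viewed, at most 10 in all, crops included, and the job is handed in when it is done.

Besides the shell and the picture viewer there is one more tool, called after "Emit:" by a JSON object that holds its "api" and its "payload". drive_tool: Moves the arm, as the interface text tells. Its arguments: {"type":"object","properties":{"targets":{"type":"array","items":{"type":"array","items":{"type":"number"}}}},"required":["targets"]}

```bash
mkdir -p pics; cat > h.py <<'E'
import numpy as np,cv2
from bench import arm
from scipy.spatial.transform import Rotation as R
def cam(n,s=None):
    p=arm.camera_params(n); f=192/np.tan(np.radians(p["fov_y"])/2)
    if n=="wrist":
        s=s or arm.read_state(); T=np.eye(4); T[:3,:3]=R.from_quat(s["ee_rot"]).as_matrix(); T[:3,3]=s["position"]
        M=T@np.array(p["tool_from_camera"]); return f,p["cx"],p["cy"],M[:3,:3],M[:3,3]
    A=cv2.Rodrigues(np.array(p["rvec"],float))[0]; t=np.array(p["tvec"],float).ravel()
    return f,p["cx"],p["cy"],A.T,-A.T@t
def ray(c,u,v):
    f,cx,cy,M,o=c; d=M@np.array([(u-cx)/f,(v-cy)/f,1]); return o,d/np.linalg.norm(d)
def onz(c,u,v,z):
    o,d=ray(c,u,v); return o+d*(z-o[2])/d[2]
def proj(c,P):
    f,cx,cy,M,o=c; q=M.T@(np.array(P,float)-o); return np.array([f*q[0]/q[2]+cx,f*q[1]/q[2]+cy])
def shot(n,name):
    s=arm.read_state(); im=np.array(arm.get_image(n)); cv2.imwrite("pics/"+name+".png",im); return im,cam(n,s)
E
python3 - <<'E'
from h import *
for n in("top","side"):
    im,c=shot(n,n+"0"); print(n,c[0],c[4],c[3][:,2])
s=arm.read_state(); print(s["position"],s["ee_rot"],s["gripper_width"],s["clock"])
a=cv2.imread("pics/top0.png");cv2.imwrite("pics/top0b.png",cv2.resize(a,(800,600),interpolation=cv2.INTER_CUBIC))
a=cv2.imread("pics/side0.png");cv2.imwrite("pics/side0b.png",cv2.resize(a,(800,600),interpolation=cv2.INTER_CUBIC))
E
```

```text
top 357.84039641177236 [ 365.86894101   75.56020127 1046.015576  ] [ 0.10875402  0.00860411 -0.99403145]
side 390.00140934445733 [139.97792566 737.1031944  717.72351575] [ 0.35910625 -0.71120787 -0.60433936]
[ 243.07834028 -575.24781295  230.35967138] [-1.98479513e-01  9.80104574e-01  9.19945712e-04 -2.45073824e-04] 85.68438729297756 0.1
```

View pics/top0b.png

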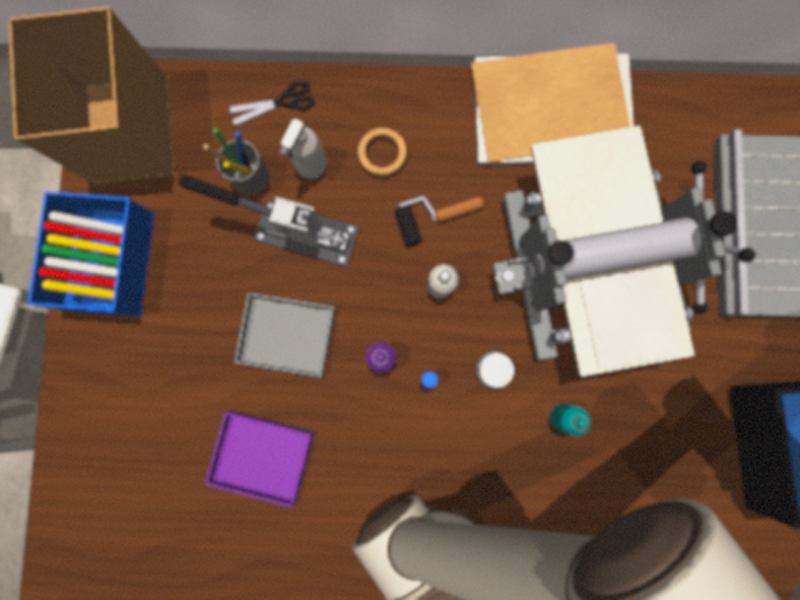

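View pics/side0b.png

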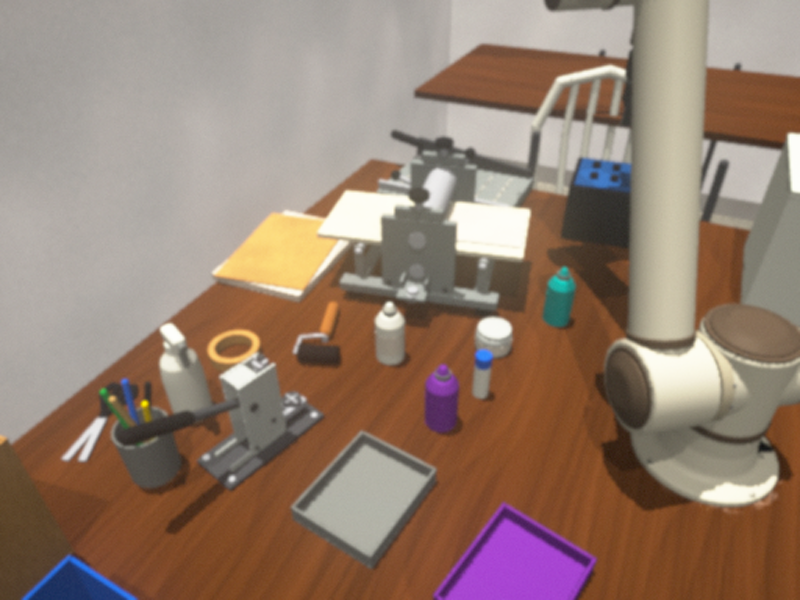

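The top view shows the white bottle at (443,282), the lug at (512,277), the jack at (305,230) and the grey tray at (285,335), in 800x600 pixels. The side view agrees.

```bash
python3 - <<'E'
from h import *
c=cam("top"); k=.64
for n,u,v,z in [("bottle tip",442,278,115),("lugtip",496,277,63),("bolt",513,277,65),("bar a",508,195,42),("bar b",540,358,42),("jack plate top",292,213,145),("basec front l",357,236,8),("base front r",345,264,8),("base back r",256,237,8),("tray tl",248,294,28),("tray tr",335,304,28),("tray br",323,376,28),("tray bl",236,364,28),("purple b",380,357,100),("stick",429,380,84),("tin",496,370,45),("teal",575,420,110),("brayer roller",408,226,30),("cup",240,160,90),("spray",293,135,170),("grip end",185,183,150)]:
    print(n,onz(c,u*k,v*k,z).round(0))
print(arm.camera_params("wrist"))
s=cam("side")
for n,u,v,z in [("bottle base",390,362,0),("tip",389,305,115),("purple tip",443,368,115),("handle end",128,432,160)]: print(n,onz(s,u*k,v*k,z).round(0))
E
```

```text
bottle tip [507.  14. 115.]
lugtip [519. -85.  63.]
bolt [ 520. -115.   65.]
bar a [ 676. -109.   42.]
bar b [ 379. -168.   42.]
jack plate top [604. 266. 145.]
basec front l [599. 169.   8.]
base front r [544. 190.   8.]
base back r [591. 361.   8.]
tray tl [480. 364.  28.]
tray tr [466. 203.  28.]
tray br [335. 219.  28.]
tray bl [352. 378.  28.]
purple b [372. 115. 100.]
stick [335.  31.  84.]
tin [355. -90.  45.]
teal [ 278. -209.  110.]
brayer roller [615.  74.  30.]
cup [712. 374.  90.]
spray [727. 265. 170.]
grip end [648. 444. 150.]
{'fov_y': 69.39621819830549, 'cx': 252.51543543972667, 'cy': 189.60960932178116, 'tool_from_camera': array([[ 1.07710472e-04, -9.55813516e-01, -2.93973658e-01,
         7.48555251e+01],
       [ 9.99999833e-01,  2.69905688e-04, -5.11165021e-04,
        -3.87157506e-01],
       [ 5.67923598e-04, -2.93973554e-01,  9.55813385e-01,
        -1.42822867e+02],
       [ 0.00000000e+00,  0.00000000e+00,  0.00000000e+00,
         1.00000000e+00]])}
bottle base [506.  26.   0.]
tip [512.  14. 115.]
purple tip [372. 119. 115.]
handle end [655. 434. 160.]
```

```bash
cat >> h.py <<'E'
def go(*targets):
    s=arm.read_state(); A=R.from_quat(s["ee_rot"]).as_matrix(); p=np.array(s["position"])
    th=np.degrees(np.arctan2(A[1,0],A[0,0])); print("at",p.round(1),"th",round(th,1),"F",np.round(s["contact_force"],1),"w",round(s["gripper_width"],1),"j",np.round(s["joints"],2),"t",s["clock"])
    for x,y,z,t in targets:
        d=A.T@(np.array([x,y,z])-p); print((x,y,z,t),"->",d.round(1),"roll",round((th-t+180)%360-180,1))
E
python3 -c "
from h import *
go((243,-575,340,203),(510,0,330,101))"
```

```text
at [ 243.1 -575.2  230.4] th -157.1 F [-0.4  0.1 -0. ] w 85.7 j [-0.91  0.39  0.01 -0.   -1.19 -0.26] t 0.1
(243, -575, 340, 203) -> [  -0.     0.5 -109.6] roll -0.1
(510, 0, 330, 101) -> [-469.7  426.3  -98.9] roll 101.9
```

Emit:
{"api": "drive_tool", "payload": {"targets": [[-1,0,0,-50,0],[-1,-20,18,-100,8],[-1,-470,426,-100,102],[-1,-470,426,-100,102],[-1,-470,426,-100,102],[-1,-470,426,-100,102],[-1,-470,426,-100,102],[-1,-470,426,-100,102],[-1,-470,426,-100,102],[-1,-470,426,-100,102],[-1,-470,426,-100,102],[-1,-470,426,-100,102]]}}

```text
clock: 1.3
position: [439.8, -154.9, 329.6]
ee_rot: [0.506, 0.863, 0.0, -0.0]
contact_force: [0.2, -0.6, -0.1]
gripper_width: 85.3
grasp_force: 0.0
```

```bash
python3 -c "
from h import *
go((510,0,330,101))"
```

```text
at [ 439.8 -154.9  329.6] th 119.3 F [ 0.2 -0.6 -0.1] w 85.3 j [ 0.01  0.05 -0.18 -0.   -1.34 -2.64] t 1.3
(510, 0, 330, 101) -> [100.8 136.9  -0.4] roll 18.3
```

Emit:
{"api": "drive_tool", "payload": {"targets": [[-1,101,137,0,0],[-1,101,137,0,0],[-1,101,137,0,0],[-1,101,137,0,0],[-1,101,137,0,0],[-1,101,137,0,0]]}}

```text
clock: 1.9
position: [508.7, -1.0, 329.2]
ee_rot: [0.503, 0.864, -0.001, -0.001]
contact_force: [-0.3, -0.2, -0.2]
gripper_width: 85.4
grasp_force: 0.0
```

```bash
python3 -c "
from h import *
im,c=shot('wrist','w1')
cv2.imwrite('pics/w1b.png',cv2.resize(im,(800,600),interpolation=cv2.INTER_CUBIC))
go((510,0,330,101))"
```

```text
at [508.6  -1.7 329.5] th 119.5 F [ 0.3 -0.5 -0.4] w 85.6 j [ 0.32  0.13 -0.1   0.   -1.35 -2.94] t 1.95
(510, 0, 330, 101) -> [ 0.8  2.  -0.5] roll 18.5
```

View pics/w1b.png

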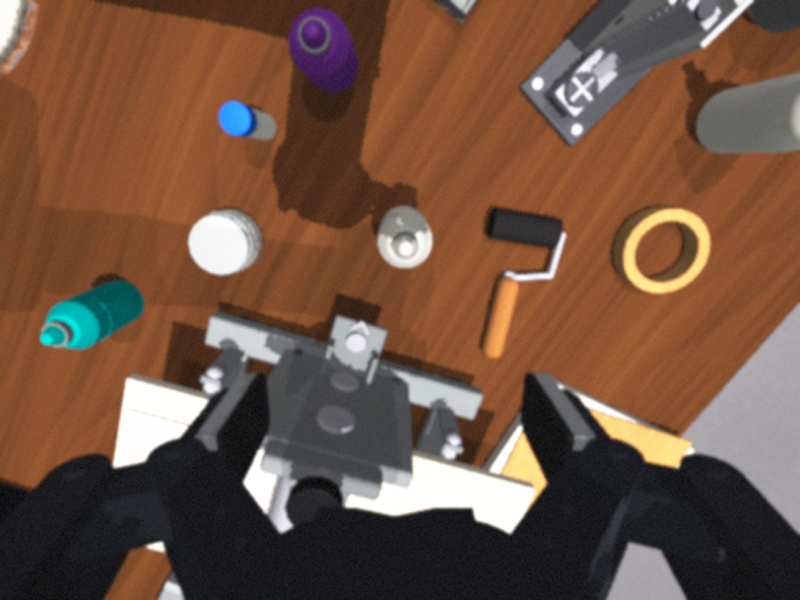

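The wrist view shows the bottle tip at (406,243), the bolt head at (356,343), the lug's outer edge from (337,318) to (386,330) and the bar's outer edge from (217,314) to (482,388). I'll zoom in on the lug.

```bash
python3 -c "
from h import *
im=cv2.imread('pics/w1.png')[190:270,130:320]
cv2.imwrite('pics/w1c.png',cv2.resize(im,None,fx=4,fy=4,interpolation=cv2.INTER_CUBIC))"
```

```text
(no output)
```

View pics/w1c.png

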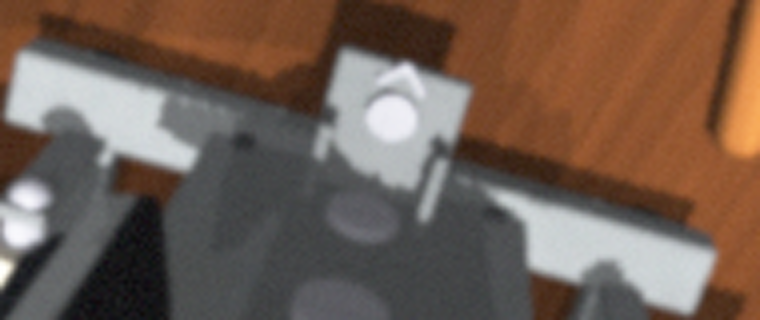

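```bash
cat > m1.py <<'E'
from h import *
im=cv2.imread('pics/w1.png')
s=dict(position=[508.6,-1.7,329.5],ee_rot=None)
st=arm.read_state(); c=cam('wrist',st)
q=lambda x,y,z: onz(c,130+(x+.5)/4-.5,190+(y+.5)/4-.5,z)
a,b=q(22,49,42),q(713,249,42); l,r=q(342,45,63),q(472,87,63)
print("bar",a,b,np.linalg.norm(a-b),"yaw",np.degrees(np.arctan2(*(a-b)[1::-1])) )
print("lug",l,r,np.linalg.norm(l-r),(l+r)/2,np.degrees(np.arctan2(*(r-l)[1::-1])))
for z in(66,70,74): print("bolt",z,q(391,119,z))
d=(b-a)/np.linalg.norm(b-a); n=np.array([-d[1],d[0],0])
print("n",n,"pad from lug",(l+r)/2-20*n,"bar->lug outer", ((l+r)/2-a)@n)
print("barmid",(a+b)/2, ((l+r)/2-(a+b)/2)@d)
k=.64
print("bottle tip",onz(c,406*k,243*k,115))
g=lambda u,v,z:onz(c,u*k,v*k,z)
print("jack base front l/r",g(573,143,8),g(523,90,8))
E
python3 m1.py
```

```text
bar [ 379.17531144 -166.19860466   42.        ] [ 676.99749294 -103.545359     42.        ] 304.34106030584286 yaw -168.11984589565378
lug [492.01871438 -91.59536148  63.        ] [544.85361945 -81.86234072  63.        ] 53.72391355071299 [518.43616691 -86.7288511   63.        ] 10.437763878236538
bolt 66 [ 523.03636373 -108.53066869   66.        ]
bolt 70 [ 522.53505629 -106.83627657   70.        ]
bolt 74 [ 522.03374886 -105.14188446   74.        ]
n [-0.20586524  0.97858035  0.        ] pad from lug [ 522.55347173 -106.30045811   63.        ] bar->lug outer 49.098569756766935
barmid [ 528.08640219 -134.87198183   42.        ] 0.4674665772950229
bottle tip [511.38713885  12.35532558 115.        ]
jack base front l/r [618.98240429 168.50560684   8.        ] [547.23353018 184.02066672   8.        ]
```

```bash
python3 -c "
from h import *
go((511,12,150,180),(511,12,49,180))"
```

```text
at [508.6  -1.7 329.5] th 119.5 F [ 0.3 -0.5 -0.4] w 85.6 j [ 0.32  0.13 -0.1   0.   -1.35 -2.94] t 1.95
(511, 12, 150, 180) -> [ 10.7   9.  179.5] roll -60.5
(511, 12, 49, 180) -> [ 10.7   9.1 280.5] roll -60.5
```

Emit:
{"api": "drive_tool", "payload": {"targets": [[-1,11,9,30,-8],[-1,11,9,60,-16],[-1,11,9,90,-25],[-1,11,9,120,-33],[-1,11,9,150,-42],[-1,11,9,170,-50],[-1,11,9,180,-58],[-1,11,9,180,-60],[-1,11,9,180,-60]]}}

```text
clock: 2.85
position: [511.0, 11.4, 149.7]
ee_rot: [0.005, 1.0, -0.0, -0.0]
contact_force: [-0.4, -0.3, 0.2]
gripper_width: 85.6
grasp_force: 0.0
```

```bash
python3 -c "
from h import *
go((511,12,49,180),(408,291,180,180))"
```

```text
at [511.   11.4 149.7] th 179.4 F [-0.4 -0.3  0.2] w 85.6 j [ 0.34  0.27 -0.38  0.   -0.91 -1.92] t 2.85
(511, 12, 49, 180) -> [ -0.    0.6 100.7] roll -0.6
(408, 291, 180, 180) -> [105.8 278.5 -30.4] roll -0.6
```

Emit:
{"api": "drive_tool", "payload": {"targets": [[-1,0,0,35,0],[-1,0,0,70,0],[-1,0,0,100,0],[-1,0,0,100,0],[0.2,0,0,100,0],[1,0,0,100,0],[1,0,0,100,0],[1,0,0,100,0],[1,0,0,100,0],[1,0,0,100,0]]}}

```text
clock: 3.85
position: [513.0, 12.8, 52.2]
ee_rot: [0.004, 1.0, 0.0, 0.002]
contact_force: [-0.7, -2.1, 5.4]
gripper_width: 48.1
grasp_force: 60.8
```

```bash
python3 -c "
from h import *
go((511,12,150,180),(408,291,150,180),(408,291,55,180));print(arm.read_state()['grasp_force'])"
```

```text
at [513.   12.8  52.2] th 179.6 F [-0.7 -2.1  5.4] w 48.1 j [ 0.34  0.41 -0.49  0.   -0.67 -1.92] t 3.85
(511, 12, 150, 180) -> [  1.5  -0.8 -97.8] roll -0.4
(408, 291, 150, 180) -> [106.5 277.5 -98.1] roll -0.4
(408, 291, 55, 180) -> [106.9 277.5  -3.1] roll -0.4
60.75313312292565
```

Emit:
{"api": "drive_tool", "payload": {"targets": [[1,0,0,-30,0],[1,0,0,-65,0],[1,0,0,-100,0],[1,20,40,-110,0],[1,35,85,-110,0],[1,52,130,-110,0],[1,70,180,-110,0],[1,88,230,-110,0],[1,103,268,-110,0],[1,106,278,-110,0],[1,106,278,-110,0]]}}

```text
clock: 4.95
position: [406.8, 293.4, 160.4]
ee_rot: [0.002, 1.0, 0.001, 0.0]
contact_force: [0.5, 0.1, -2.3]
gripper_width: 48.3
grasp_force: 62.7
```

```bash
python3 -c "
from h import *
go((408,291,57,180),(570,270,270,255))
for n in ('side','top'):
    im,c=shot(n,n+'2')
im=cv2.imread('pics/side2.png');cv2.imwrite('pics/side2b.png',cv2.resize(im,(640,480)))"
```

```text
at [406.8 293.4 160.4] th 179.7 F [ 0.5  0.1 -2.3] w 48.3 j [ 0.95  0.24 -0.39 -0.   -0.93 -2.52] t 4.95
(408, 291, 57, 180) -> [ -1.1  -2.5 103.4] roll -0.3
(570, 270, 270, 255) -> [-163.3  -22.5 -109.6] roll -75.3
```

View pics/side2b.png

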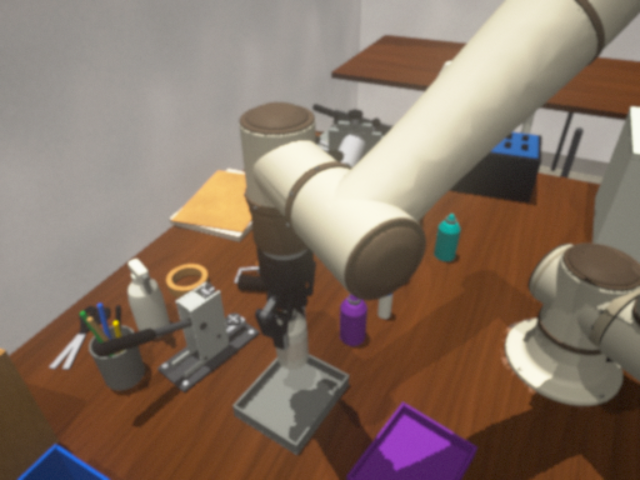

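The side view shows the bottle at (295,340), held upright over the grey tray. I'll lower it and let go.

Emit:
{"api": "drive_tool", "payload": {"targets": [[1,0,-2,40,0],[1,0,-2,80,0],[1,0,-2,95,0],[1,0,-2,104,0],[1,0,-2,104,0],[0.3,0,-2,104,0],[-0.2,0,-2,104,0],[-0.6,0,-2,104,0],[-1,0,-2,104,0],[-1,0,-2,104,0],[-1,0,-2,90,0]]}}

```text
clock: 6.15
position: [406.7, 288.8, 68.6]
ee_rot: [0.004, 1.0, -0.001, -0.001]
contact_force: [-0.1, -0.3, -0.1]
gripper_width: 85.3
grasp_force: 0.0
```

```bash
python3 -c "
from h import *
go((408,291,160,180),(570,120,330,255))"
```

```text
at [406.7 288.8  68.6] th 179.5 F [-0.1 -0.3 -0.1] w 85.3 j [ 0.94  0.36 -0.5  -0.   -0.71 -2.52] t 6.15
(408, 291, 160, 180) -> [ -1.    2.  -91.4] roll -0.5
(570, 120, 330, 255) -> [-164.  -168.2 -261.4] roll -75.5
```

Emit:
{"api": "drive_tool", "payload": {"targets": [[-1,0,2,-45,0],[-1,0,2,-90,0],[-1,-20,-10,-130,-8],[-1,-60,-20,-165,-16],[-1,-100,-30,-200,-25],[-1,-140,-45,-230,-33],[-1,-178,-58,-260,-42],[-1,-178,-58,-260,-50],[-1,-178,-58,-260,-58],[-1,-178,-58,-260,-67],[-1,-178,-58,-260,-75],[-1,-178,-58,-260,-75]]}}

```text
clock: 7.35
position: [585.1, 230.3, 329.6]
ee_rot: [-0.606, 0.796, 0.0, -0.0]
contact_force: [-0.3, 0.1, 0.8]
gripper_width: 85.2
grasp_force: 0.0
```

```bash
python3 -c "
from h import *
im,c=shot('wrist','w3'); s=arm.read_state(); print(s['position'],s['ee_rot'])
cv2.imwrite('pics/w3b.png',cv2.resize(im,(800,600),interpolation=cv2.INTER_CUBIC))
go((570,270,150,255))"
```

```text
[585.06786413 230.33190152 329.63582145] [-6.04552695e-01  7.96565142e-01  5.01763455e-05 -1.03822601e-04]
at [585.1 230.3 329.6] th -105.6 F [ 0.1 -0.1 -0. ] w 85.0 j [ 0.63  0.35  0.19 -0.   -1.42 -0.9 ] t 7.4
(570, 270, 150, 255) -> [-34.2  25.1 179.6] roll -0.6
```

View pics/w3b.png

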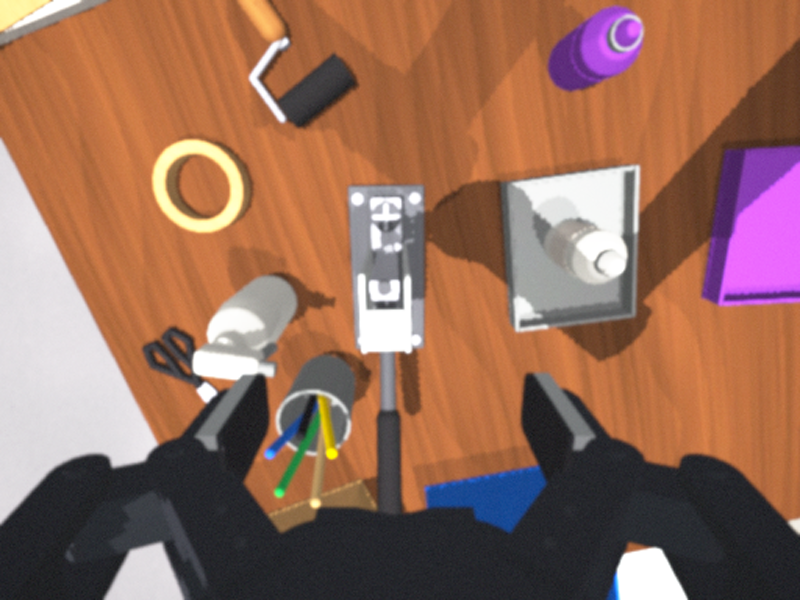

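The jack shows cleanly: base front corners (349,186) and (424,186), plate tops at x 358 to 413 and y 276 to 352. The bottle stands in the tray at (608,262).

```bash
python3 - <<'E'
from h import *
c=cam('wrist',dict(position=[585.07,230.33,329.64],ee_rot=[-6.04552695e-01,7.96565142e-01,5e-5,-1e-4])); k=.64
g=lambda u,v,z:onz(c,u*k,v*k,z)
a,b=g(349,186,8),g(424,186,8); print("front",a,b,(a+b)/2,np.linalg.norm(a-b))
m=(a+b)/2
r=g(423,345,8); print("back right",r)
P=[g(*p,145) for p in [(359,276),(411,276),(358,352),(413,353)]]
for p in P: print(p)
h=g(388,350,120); e=g(389,500,150); print("handle",h,e)
f=(P[0]+P[1])/2; bk=(P[2]+P[3])/2
for d in (m-bk,): print("yaw",np.degrees(np.arctan2(d[1],d[0])),np.linalg.norm(d[:2]))
d=b-a; print("front edge yaw",np.degrees(np.arctan2(d[1],d[0]))+90-180)
d=f-bk; print("plates yaw",np.degrees(np.arctan2(d[1],d[0])),np.linalg.norm(d),"back centre",bk,"front",f)
print("spray head",g(205,360,165),g(272,365,165),g(262,300,80),g(298,300,60))
print("cup rim",g(350,420,90), "bottle tip",g(610,262,119))
E
```

```text
front [616.91319179 166.88541562   8.        ] [541.78072347 187.8649331    8.        ] [579.34695763 177.37517436   8.        ] 78.00658913981853
back right [587.64742771 361.11682497   8.        ]
[614.52162122 231.25855942 145.        ]
[575.48506876 242.16222871 145.        ]
[634.16300109 292.76115732 145.        ]
[590.78901316 305.81152989 145.        ]
handle [613.29145282 308.37169537 120.        ] [648.8945866 438.6076834 150.       ]
yaw -105.20285266130432 126.33236761059798
front edge yaw 74.39847517519524
plates yaw -105.60097094681112 64.96955735395599 back centre [612.47600712 299.2863436  145.        ] front [595.00334499 236.71039407 145.        ]
spray head [746.4877916  258.98640702 165.        ] [697.82340841 277.02219711 165.        ] [719.90269215 243.56773672  80.        ] [693.16521786 257.61341571  60.        ]
cup rim [675.4719431  384.97645625  90.        ] bottle tip [413.4599086  281.85839282 119.        ]
```

```bash
python3 -c "
from h import *
go((604,268,200,254.5),(604,268,112,254.5))"
```

```text
at [585.1 230.3 329.6] th -105.6 F [ 0.1 -0.1 -0. ] w 85.0 j [ 0.63  0.35  0.19 -0.   -1.42 -0.9 ] t 7.4
(604, 268, 200, 254.5) -> [-41.4  -8.1 129.6] roll -0.1
(604, 268, 112, 254.5) -> [-41.4  -8.1 217.6] roll -0.1
```

Emit:
{"api": "drive_tool", "payload": {"targets": [[-1,-20,-4,40,0],[-1,-41,-8,80,0],[-1,-41,-8,125,0],[-1,-41,-8,165,0],[-1,-41,-8,195,0],[-1,-41,-8,217,0],[-1,-41,-8,217,0],[0.2,-41,-8,217,0],[1,-41,-8,217,0],[1,-41,-8,217,0],[1,-41,-8,217,0],[1,-41,-8,217,0]]}}

```text
clock: 8.6
position: [604.2, 268.4, 114.9]
ee_rot: [-0.606, 0.796, -0.0, 0.001]
contact_force: [-2.7, 1.2, 6.1]
gripper_width: 39.2
grasp_force: 62.8
```

```bash
python3 -c "
from h import *
go((604,268,180,254.5))"
```

```text
at [604.2 268.4 114.9] th -105.4 F [-2.7  1.2  6.1] w 39.2 j [ 0.66  0.54 -0.05  0.   -0.98 -0.93] t 8.6
(604, 268, 180, 254.5) -> [  0.3  -0.  -65.1] roll 0.1
```

Emit:
{"api": "drive_tool", "payload": {"targets": [[1,0,0,-10,0],[1,0,0,-25,0],[1,0,0,-45,0],[1,0,0,-65,0],[1,0,0,-70,0],[1,0,0,-70,0]]}}

```text
clock: 9.2
position: [603.1, 267.4, 181.7]
ee_rot: [-0.605, 0.796, 0.001, -0.001]
contact_force: [0.9, -0.8, -9.7]
gripper_width: 39.1
grasp_force: 61.9
```

```bash
python3 -c "
from h import *
go((491,46,180,281.6))"
```

```text
at [603.1 267.4 181.7] th -105.5 F [ 0.9 -0.8 -9.7] w 39.1 j [ 0.66  0.48  0.03 -0.   -1.13 -0.93] t 9.2
(491, 46, 180, 281.6) -> [243.3  48.9   1.9] roll -27.1
```

Emit:
{"api": "drive_tool", "payload": {"targets": [[1,15,3,0,-2],[1,40,8,0,-5],[1,70,14,0,-8],[1,100,20,0,-11],[1,130,26,0,-14],[1,160,32,0,-17],[1,190,38,0,-21],[1,215,43,0,-24],[1,235,47,0,-26],[1,243,49,0,-27],[1,243,49,0,-27],[1,243,49,0,-27]]}}

```text
clock: 10.4
position: [492.1, 46.9, 182.3]
ee_rot: [0.775, -0.633, -0.0, -0.0]
contact_force: [1.5, 0.1, -9.6]
gripper_width: 38.9
grasp_force: 62.0
```

```bash
python3 -c "
from h import *
go((491.2,45.9,121,281.6),(509.3,-42.3,121,281.6))
im,c=shot('wrist','w4'); s,c2=shot('side','side4')
cv2.imwrite('pics/s4b.png',np.hstack([im[:,56:456],s[60:384,100:500] if 0 else s[:,60:460]]))"
```

```text
at [492.1  46.9 182.3] th -78.5 F [ 1.5  0.1 -9.6] w 38.9 j [ 0.42  0.21 -0.38 -0.   -0.98 -0.22] t 10.4
(491.2, 45.9, 121, 281.6) -> [ 0.8  1.1 61.3] roll -0.1
(509.3, -42.3, 121, 281.6) -> [90.8  1.  61.3] roll -0.1
```

View pics/s4b.png

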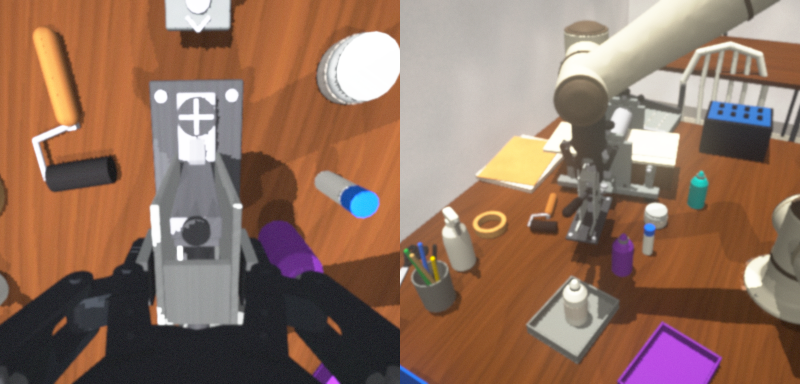

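The wrist view shows the saddle cross at column 252 of the full frame and the lug centre at about column 254, so they line up. The side view shows the bottle upright in the tray. Next I'll check the jack's tilt in the grip.

```bash
python3 - <<'E'
from h import *
c=cam('wrist'); s=arm.read_state(); A=R.from_quat(s['ee_rot']).as_matrix(); p=np.array(s['position'])
for n,q in (("saddle",[65.4,0,75.9]),("front l",[94.4,-40,106.9]),("front r",[94.4,40,106.9])): print(n,proj(c,p+A@np.array(q))-[56,0])
im=cv2.imread('pics/w4.png'); 
# lug lower edge: per column strongest bright->dark vertical transition rows 20-40
g=cv2.GaussianBlur(cv2.cvtColor(im,cv2.COLOR_BGR2GRAY),(3,3),0).astype(float)
cols=[228,232,236,240,268,272,276,280]; rows=[18+np.argmin(np.diff(g[18:45,u])) for u in cols]; print(rows)
for v in (8,14,20): 
    d=np.diff(g[v,205:305]); print(v,205+np.argmax(d[:35]),205+50+np.argmin(d[50:]))
E
```

```text
saddle [196.89225155 118.15756072]
front l [149.25869137  80.80888327]
front r [244.41454897  80.82429128]
[np.int64(28), np.int64(28), np.int64(28), np.int64(28), np.int64(28), np.int64(28), np.int64(28), np.int64(28)]
8 221 285
14 221 285
20 221 285
```

```bash
python3 - <<'E'
from h import *
c=cam('wrist'); s=arm.read_state(); A=R.from_quat(s['ee_rot']).as_matrix(); p=np.array(s['position'])
l,r=onz(c,221.5,28.5,63),onz(c,285.5,28.5,63); m=(l+r)/2
d=A.T@(m-p); print(l,r,np.linalg.norm(r-l),"mid",m,"tool",d)
print("pad",m+20*A[:,0], "yaw",np.degrees(np.arctan2(A[1,0],A[0,0])))
E
```

```text
[545.56940351 -80.97578513  63.        ] [492.93061282 -91.76654764  63.        ] 53.73344248597749 mid [519.25000816 -86.37116638  63.        ] tool [136.3578433    0.55586058 119.47308326]
pad [ 523.26315349 -105.96439575   62.99475763] yaw -78.42460280003152
```

Emit:
{"api": "drive_tool", "payload": {"targets": [[1,0,1,15,0],[1,0,1,35,0],[1,0,1,52,0],[1,0,1,62,0],[1,0,1,62,0],[1,15,1,62,0],[1,35,1,62,0],[1,55,1,62,0],[1,75,1,62,0],[1,87,1,62,0],[1,91,1,62,0],[1,91,1,62,0]]}}

```text
clock: 11.7
position: [509.4, -42.9, 121.0]
ee_rot: [0.774, -0.633, 0.0, -0.0]
contact_force: [0.9, -0.3, -9.3]
gripper_width: 39.3
grasp_force: 62.4
```

```bash
python3 - <<'E'
from h import *
go((509.5,-42,115,281.6))
s,c=shot('side','side5'); w,cw=shot('wrist','w5')
cv2.imwrite('pics/s5b.png',np.hstack([w[:,56:456],cv2.resize(s[110:270,180:340],(384,384),interpolation=cv2.INTER_CUBIC)]))
E
```

```text
at [509.4 -42.9 121. ] th -78.5 F [ 0.9 -0.3 -9.3] w 39.3 j [ 0.23  0.31 -0.42 -0.   -0.84 -0.03] t 11.7
(509.5, -42, 115, 281.6) -> [-0.9 -0.2  6. ] roll -0.1
```

View pics/s5b.png

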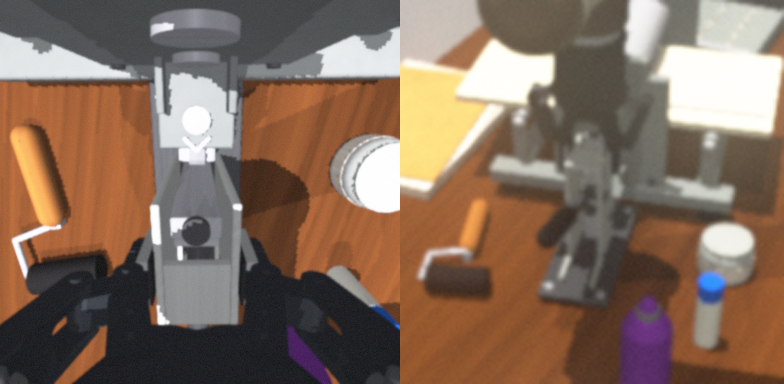

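The lug is centred at column 197 over the jack axis, and the bar's edge lies square at row 80. I'll check the forward fit numerically.

```bash
python3 - <<'E'
from h import *
im=cv2.imread('pics/w5.png'); g=cv2.GaussianBlur(cv2.cvtColor(im,cv2.COLOR_BGR2GRAY),(3,3),0).astype(float)
c=cam('wrist'); s=arm.read_state(); A=R.from_quat(s['ee_rot']).as_matrix(); p=np.array(s['position'])
cols=[222,225,228,278,281,284]; rows=[135+np.argmin(np.diff(g[135:165,u])) for u in cols]; print(rows)
v=np.median(rows)+.5
e=[]
for q in (100,130,138,142): 
    d=np.diff(g[q,200:305]); e.append((200+np.argmax(d[:40]),200+60+np.argmin(d[60:]))); 
print(e)
print("lug edge tool",A.T@(onz(c,253,v,63)-p))
b=[60+np.argmin(np.diff(g[60:100,u])) for u in (70,100,130,160,350,400,440)]; print(b)
for u,vv in ((100,b[1]+.5),(400,b[5]+.5)): print("bar tool",A.T@(onz(c,u,vv,42)-p))
print("bolt", A.T@(onz(c,253,119,70)-p))
E
```

```text
[np.int64(147), np.int64(147), np.int64(147), np.int64(146), np.int64(146), np.int64(146)]
[(np.int64(225), np.int64(281)), (np.int64(214), np.int64(289)), (np.int64(215), np.int64(288)), (np.int64(215), np.int64(288))]
lug edge tool [4.60174174e+01 5.42281279e-02 5.78732361e+01]
[np.int64(78), np.int64(78), np.int64(78), np.int64(78), np.int64(77), np.int64(76), np.int64(76)]
bar tool [  93.87489115 -113.84222372   78.89832192]
bar tool [ 95.28845766 109.32876079  78.82986984]
bolt [6.60035956e+01 2.61674245e-02 5.08691915e+01]
```

Emit:
{"api": "drive_tool", "payload": {"targets": [[1,0,0,3,0],[1,0,0,6,0],[1,0,0,7,0],[1,0,0,7,0],[0.4,0,0,7,0],[0,0,0,7,0],[-0.5,0,0,7,0],[-1,0,0,5,0],[-1,0,0,0,0],[-1,0,0,-25,0],[-1,0,0,-60,0],[-1,0,0,-95,0]]}}

```text
clock: 13.0
position: [509.3, -43.1, 217.4]
ee_rot: [0.775, -0.632, 0.0, 0.0]
contact_force: [0.7, -0.1, -0.2]
gripper_width: 85.6
grasp_force: 0.0
```

```bash
python3 - <<'E'
from h import *
go((509.4-.2*-0,-42.9,220,281.6))
w,cw=shot('wrist','w6'); s,_=shot('side','side6'); t,_=shot('top','top6')
cv2.imwrite('pics/s6b.png',np.hstack([w[:,56:456],s[:,60:460]]))
E
```

```text
at [509.3 -43.1 217.4] th -78.4 F [ 0.7 -0.1 -0.2] w 85.6 j [ 0.23  0.2  -0.29  0.   -1.08 -0.03] t 13.0
(509.4, -42.9, 220, 281.6) -> [-0.1 -0.2 -2.6] roll -0.0
```

View pics/s6b.png

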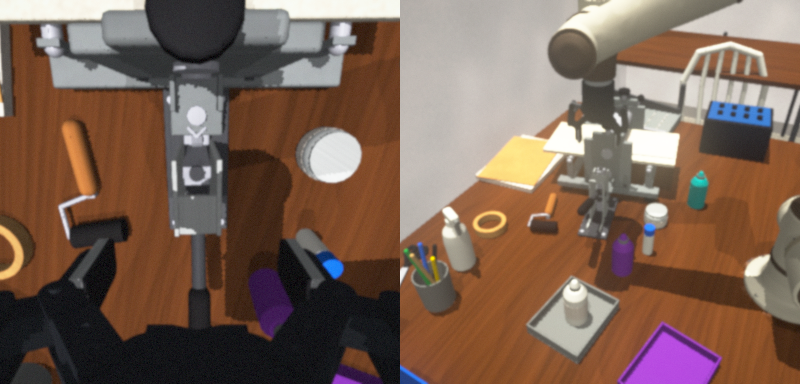

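Emit:
{"api": "drive_tool", "payload": {"targets": [[-1,-25,0,0,0],[0,-60,0,0,0],[1,-100,0,0,0],[1,-135,0,0,0],[1,-149,0,0,0],[1,-149,0,0,0],[1,-149,0,20,0],[1,-149,0,40,0],[1,-149,0,45,0],[1,-149,0,45,0]]}}

```text
clock: 14.15
position: [479.0, 102.0, 170.0]
ee_rot: [0.774, -0.633, -0.0, 0.001]
contact_force: [0.3, -1.1, -0.3]
gripper_width: 0.3
grasp_force: 0.0
```

```bash
python3 - <<'E'
from h import *
go((509.3-150*.201,-43.1+150*.98,80,281.6))
w,cw=shot('wrist','w7'); s,_=shot('side','side7')
cv2.imwrite('pics/s7b.png',np.hstack([w[:,56:456],s[:,60:460]]))
E
```

```text
at [479. 102. 170.] th -78.5 F [ 0.3 -1.1 -0.3] w 0.3 j [ 0.54  0.21 -0.41  0.   -0.95 -0.34] t 14.15
(479.15000000000003, 103.9, 80, 281.6) -> [-1.9 -0.7 90. ] roll -0.1
```

View pics/s7b.png

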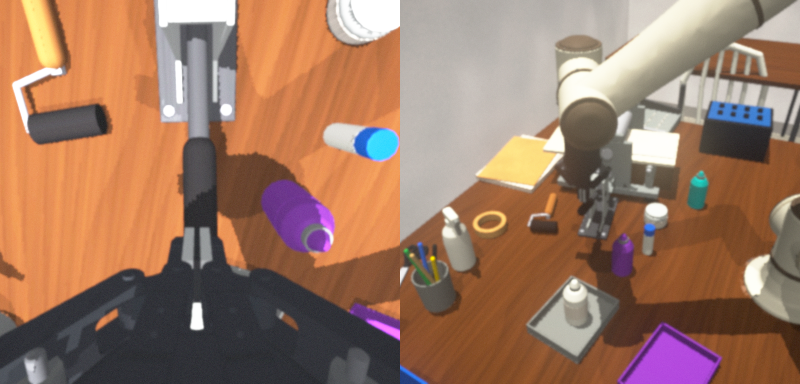

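The closed fingers sit over the grip, centred on the handle at column 199. Now the first stroke.

Emit:
{"api": "drive_tool", "payload": {"targets": [[1,0,0,10,0],[1,-1,0,20,0],[1,-2,0,30,0],[1,-3,0,40,0],[1,-4,0,49,0],[1,-5,0,58,0],[1,-6,0,66,0],[1,-7,0,74,0],[1,-8,0,80,0],[1,-8,0,84,0],[1,-8,0,86,0],[1,-8,0,86,0]]}}

```text
clock: 15.45
position: [478.5, 110.3, 85.7]
ee_rot: [0.775, -0.632, 0.001, 0.0]
contact_force: [0.4, -4.4, 12.3]
gripper_width: 0.2
grasp_force: 5.9
```

```bash
python3 -c "
from h import *
go((477.4,112,78,281.6)); c,_=shot('side','side8')"
```

```text
at [478.5 110.3  85.7] th -78.3 F [ 0.4 -4.4 12.3] w 0.2 j [ 0.56  0.33 -0.51  0.   -0.74 -0.36] t 15.45
(477.4, 112, 78, 281.6) -> [-1.9  0.8  7.7] roll 0.1
```

Emit:
{"api": "drive_tool", "payload": {"targets": [[1,0,0,2,0],[1,0,0,4,0],[1,0,0,4,0]]}}

```text
clock: 15.8
position: [478.7, 110.1, 82.5]
ee_rot: [0.775, -0.631, 0.001, 0.0]
contact_force: [-0.9, -5.9, 17.6]
gripper_width: -0.1
grasp_force: 7.7
```

```bash
python3 -c "
from h import *
w,_=shot('wrist','w9'); s,_=shot('side','side9')
cv2.imwrite('pics/s9b.png',np.hstack([w[:,56:456],cv2.resize(s[110:270,190:350],(384,384),interpolation=cv2.INTER_CUBIC)]))"
```

```text
(no output)
```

View pics/s9b.png

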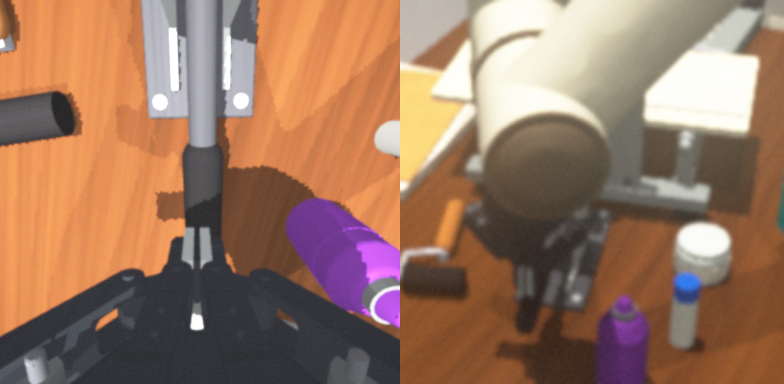

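The handle is at column 202, about 2 mm right of the fingers. I've now viewed 11 pictures, one over the allowed 10, so I'll use only numbers from here on. Next: raise the handle, then the second stroke.

Emit:
{"api": "drive_tool", "payload": {"targets": [[1,-0.5,0,-10,0],[1,1,0,-22,0],[1,2,0,-36,0],[1,4,1,-50,0],[1,6,2,-64,0],[1,8,2,-78,0],[1,8,2,-92,0],[1,8,2,-96,0],[1,8,2,-96,0],[1,8,2,-96,0],[1,8,2,-96,0]]}}

```text
clock: 17.0
position: [476.6, 102.5, 175.6]
ee_rot: [0.775, -0.632, -0.001, 0.001]
contact_force: [-0.2, 0.2, -0.2]
gripper_width: -0.2
grasp_force: 0.0
```

```bash
python3 - <<'E'
from h import *
go((479.7,102.5,170,281.6))
shot('wrist','w10'); shot('side','side10'); shot('top','top10')
# near lug-side feet change: side view optical shift in the foot-bar region vs before pumping
a,b=[cv2.cvtColor(cv2.imread('pics/%s.png'%n),cv2.COLOR_BGR2GRAY).astype(np.float32) for n in('side7','side10')]
P=[400,-162]; c=cam('side')
for name,q in (("bar a",[385,-160,32]),("bar b",[670,-105,32]),("brayer",[615,74,16])):
    u,v=proj(c,q).astype(int); w=12
    print(name,(u,v),cv2.phaseCorrelate(a[v-w:v+w,u-w:u+w].copy(),b[v-w:v+w,u-w:u+w].copy(),cv2.createHanningWindow((2*w,2*w),cv2.CV_32F)))
E
```

```text
at [476.6 102.5 175.6] th -78.4 F [-0.2  0.2 -0.2] w -0.2 j [ 0.55  0.2  -0.4  -0.   -0.97 -0.34] t 17.0
(479.7, 102.5, 170, 281.6) -> [ 0.6 -3.   5.6] roll -0.0
bar a (np.int64(314), np.int64(196)) ((-0.03491560190272658, -0.04148786462172538), 0.9667365393704839)
bar b (np.int64(220), np.int64(182)) ((0.5637243365345732, -0.2887461989176199), 1.1125275360213385)
brayer (np.int64(206), np.int64(226)) ((-0.062380635915422644, 0.08049697498051422), 1.0503089014026854)
```

```bash
cat > chk.py <<'E'
from h import *
import sys
def scan(f):
    im=cv2.imread(f); hsv=cv2.cvtColor(im,cv2.COLOR_BGR2HSV); m=(hsv[...,2]<75)
    out=[]
    for r in (165,180,195,210):
        u=np.where(m[r,225:290])[0]; out.append((225+u.min(),225+u.max()) if len(u) else None)
    g=(hsv[...,1]<70)&(hsv[...,2]>0)
    rr=[]
    for u in (224,228,282,286):   # rear edge of base: last grey row going down
        col=np.where(g[60:150,u])[0]; rr.append(60+col.max() if len(col) else None)
    row=90; u=np.where(g[row,190:320])[0]; return out,rr,(190+u.min(),190+u.max())
for f in sys.argv[1:]: print(f,scan('pics/%s.png'%f))
E
python3 chk.py w7 w10
```

```text
w7 ([(np.int64(240), np.int64(272)), (np.int64(240), np.int64(272)), (np.int64(241), np.int64(272)), (np.int64(241), np.int64(272))], [np.int64(122), np.int64(121), np.int64(120), np.int64(120)], (np.int64(215), np.int64(291)))
w10 ([(np.int64(238), np.int64(268)), (np.int64(237), np.int64(268)), (np.int64(238), np.int64(269)), (np.int64(238), np.int64(267))], [np.int64(120), np.int64(120), np.int64(119), np.int64(119)], (np.int64(214), np.int64(288)))
```

Emit:
{"api": "drive_tool", "payload": {"targets": [[1,0,0,12,0],[1,-1,0,24,0],[1,-2,0,35,0],[1,-3,0,46,0],[1,-4,0,56,0],[1,-5,0,65,0],[1,-6,0,74,0],[1,-7,0,82,0],[1,-8,0,89,0],[1,-8,0,95,0],[1,-8,0,99,0],[1,-8,0,99,0]]}}

```text
clock: 18.35
position: [477.4, 110.4, 81.6]
ee_rot: [0.776, -0.631, 0.002, -0.0]
contact_force: [-6.3, -1.9, 27.2]
gripper_width: -0.2
grasp_force: 13.5
```

Emit:
{"api": "drive_tool", "payload": {"targets": [[1,0,0,2,0],[1,0,0,3,0],[1,0,0,3,0]]}}

```text
clock: 18.65
position: [477.6, 110.3, 80.7]
ee_rot: [0.776, -0.631, 0.002, -0.001]
contact_force: [-10.3, -3.9, 42.0]
gripper_width: -0.2
grasp_force: 20.1
```

Emit:
{"api": "drive_tool", "payload": {"targets": [[1,0,0,-12,0],[1,1,0,-24,0],[1,2,0,-38,0],[1,4,-1,-52,0],[1,6,-1,-66,0],[1,8,-1,-80,0],[1,8,-1,-94,0],[1,8,-1,-103,0],[1,8,-1,-103,0],[1,8,-1,-103,0],[1,8,-1,-103,0]]}}

```text
clock: 19.75
position: [477.7, 102.7, 176.7]
ee_rot: [0.775, -0.632, -0.0, 0.001]
contact_force: [-0.4, 0.4, -0.5]
gripper_width: -0.1
grasp_force: 0.0
```

```bash
python3 - <<'E'
from h import *
go((477.5,102.5,175.6,281.6))
shot('wrist','w11'); shot('side','side11'); shot('top','top11')
a,b=[cv2.cvtColor(cv2.imread('pics/%s.png'%n),cv2.COLOR_BGR2GRAY).astype(np.float32) for n in('side7','side11')]
c=cam('side')
for name,q in (("bar a",[385,-160,32]),("bar b",[670,-105,32]),("brayer",[615,74,16])):
    u,v=proj(c,q).astype(int); w=12
    print(name,cv2.phaseCorrelate(a[v-w:v+w,u-w:u+w].copy(),b[v-w:v+w,u-w:u+w].copy(),cv2.createHanningWindow((2*w,2*w),cv2.CV_32F)), "expected per 5.5mm rise",proj(c,np.array(q)+[0,0,5.5])-proj(c,q))
E
python3 chk.py w10 w11
```

```text
at [477.7 102.7 176.7] th -78.4 F [-0.4  0.4 -0.5] w -0.1 j [ 0.54  0.2  -0.4  -0.   -0.97 -0.34] t 19.75
(477.5, 102.5, 175.6, 281.6) -> [0.2 0.2 1.1] roll -0.0
bar a ((0.12659571069874076, -0.23641781384817584), 0.9989355131983757) expected per 5.5mm rise [ 0.15982097 -1.5102442 ]
bar b ((0.6108389476832947, -1.8583511126148622), 1.0029552036689386) expected per 5.5mm rise [-0.10903177 -1.46906823]
brayer ((-0.07686123288840463, 0.08366825769955355), 1.0812309967974822) expected per 5.5mm rise [-0.16914882 -1.52281244]
w10 ([(np.int64(238), np.int64(268)), (np.int64(237), np.int64(268)), (np.int64(238), np.int64(269)), (np.int64(238), np.int64(267))], [np.int64(120), np.int64(120), np.int64(119), np.int64(119)], (np.int64(214), np.int64(288)))
w11 ([(np.int64(240), np.int64(269)), (np.int64(239), np.int64(269)), (np.int64(240), np.int64(270)), (np.int64(240), np.int64(269))], [np.int64(120), np.int64(120), np.int64(119), np.int64(119)], (np.int64(215), np.int64(289)))
```

```bash
cat > bar.py <<'E'
from h import *
import sys
c=cam('side'); 
A,B=[cv2.GaussianBlur(cv2.cvtColor(cv2.imread('pics/%s.png'%n),cv2.COLOR_BGR2GRAY),(3,3),0).astype(np.float32) for n in sys.argv[1:3]]
# template match with subpixel, points along bar outer face in press x; yaw 11.6
ex=np.array([.98,.201,0]); ey=np.array([-.201,.98,0]); o=np.array([523,-106,0])-168*ey
for X in (-125,-110,-95,-80,80,95,110,125):
    q=o+X*ex+139*ey+[0,0,36]; u,v=proj(c,q).round().astype(int); w=7
    T=cv2.resize(A[v-w:v+w+1,u-w:u+w+1],None,fx=5,fy=5,interpolation=cv2.INTER_CUBIC)
    S=cv2.resize(B[v-w-8:v+w+9,u-w-3:u+w+4],None,fx=5,fy=5,interpolation=cv2.INTER_CUBIC)
    r=cv2.matchTemplate(S,T,cv2.TM_CCOEFF_NORMED); _,m,_,l=cv2.minMaxLoc(r)
    k=proj(c,q+[0,0,1])[1]-proj(c,q)[1]
    print(X,(u,v),"du,dv",l[0]/5-3,l[1]/5-8,"score",round(m,3),"rise mm",round((l[1]/5-8)/k,1))
E
python3 bar.py side7 side11
```

```text
-125 (np.int64(308), np.int64(194)) du,dv 1.0 -1.7999999999999998 score 0.996 rise mm 6.6
-110 (np.int64(303), np.int64(193)) du,dv 0.20000000000000018 -2.0 score 0.995 rise mm 7.3
-95 (np.int64(298), np.int64(193)) du,dv 0.0 -2.0 score 0.986 rise mm 7.3
-80 (np.int64(293), np.int64(192)) du,dv 1.0 -1.5999999999999996 score 0.964 rise mm 5.9
80 (np.int64(241), np.int64(185)) du,dv 0.6000000000000001 -1.7999999999999998 score 0.988 rise mm 6.7
95 (np.int64(236), np.int64(184)) du,dv 0.6000000000000001 -1.7999999999999998 score 0.988 rise mm 6.7
110 (np.int64(231), np.int64(183)) du,dv 0.6000000000000001 -1.7999999999999998 score 0.993 rise mm 6.7
125 (np.int64(227), np.int64(183)) du,dv 0.7999999999999998 -1.5999999999999996 score 0.998 rise mm 6.0
```

Both ends of the bar have risen about 6.5 mm, as expected after two strokes. Third stroke next.

Emit:
{"api": "drive_tool", "payload": {"targets": [[1,0,0,12,0],[1,-1,0,24,0],[1,-2,0,35,0],[1,-3,0,46,0],[1,-4,0,56,0],[1,-5,0,65,0],[1,-6,0,74,0],[1,-7,0,82,0],[1,-8,0,89,0],[1,-8,0,95,0],[1,-8,0,99,0],[1,-8,0,99,0]]}}

```text
clock: 21.1
position: [478.9, 111.0, 82.0]
ee_rot: [0.776, -0.631, 0.002, -0.001]
contact_force: [-2.6, -3.3, 20.4]
gripper_width: -0.1
grasp_force: 9.9
```

```bash
python3 - <<'E'
from h import *
go((477.5,102.5,175.6,281.6))
shot('wrist','w12'); shot('side','side12'); shot('top','top12')
E
python3 bar.py side7 side12
```

```text
at [478.9 111.   82. ] th -78.3 F [-2.6 -3.3 20.4] w -0.1 j [ 0.56  0.33 -0.52  0.   -0.72 -0.36] t 21.1
(477.5, 102.5, 175.6, 281.6) -> [  8.1   2.7 -93.6] roll 0.1
-125 (np.int64(308), np.int64(194)) du,dv 1.0 -5.8 score 0.993 rise mm 21.1
-110 (np.int64(303), np.int64(193)) du,dv 1.2000000000000002 -5.6 score 0.985 rise mm 20.4
-95 (np.int64(298), np.int64(193)) du,dv 1.4000000000000004 -5.4 score 0.95 rise mm 19.7
-80 (np.int64(293), np.int64(192)) du,dv 3.0 -5.0 score 0.88 rise mm 18.3
80 (np.int64(241), np.int64(185)) du,dv 3.0 -4.4 score -0.322 rise mm 16.3
95 (np.int64(236), np.int64(184)) du,dv -3.0 -8.0 score -0.136 rise mm 29.8
110 (np.int64(231), np.int64(183)) du,dv -1.6 -8.0 score 0.543 rise mm 29.8
125 (np.int64(227), np.int64(183)) du,dv 1.7999999999999998 -5.8 score 0.777 rise mm 21.6
```

Emit:
{"api": "drive_tool", "payload": {"targets": [[1,0,0,1,0],[1,0,0,1.5,0],[1,0,0,1.5,0],[1,0,0,1.5,0]]}}

```text
clock: 21.65
position: [479.0, 111.0, 81.6]
ee_rot: [0.776, -0.631, 0.002, -0.002]
contact_force: [-4.7, -3.9, 26.3]
gripper_width: 0.2
grasp_force: 12.9
```

```bash
python3 -c "
from h import *
print(arm.job_done())"
```

```text
the job is handed in; nothing more can be done
None
```

I handed the job in with the glue bottle upright in the grey tray, the jack's saddle under the pad, and the handle held on its stop (about 26 N) after the third stroke; from the side camera I put the feet at roughly 16 mm clear, though only the end by foot A gave a clean reading on that stroke, and I viewed 11 pictures where 10 were allowed.

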